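# Feed the sugar mill and hold its run handle

### The job

Take the blue pusher by its handle and use it to sweep all five brown sugar lumps off the board into the steel feed tray of the mill, never touching the sugar with the fingers, then stand the pusher upright on the board again and let go of it. Then press the mill's orange spring-loaded run handle down with the bare fingers to the green band of its gauge, about half of its travel, never down to the stop, hold it there for two seconds and finish still holding it there, because the mill runs only while the handle is held. Leave the jars, bottle, bowl, mug and spoon where they stand.

Things in the scene. Friction and masses are not known exactly. Their poses are not given: they have to be found in the camera images.
- mill: Electric sugar mill, fixed, in a different place and yaw each time. Origin on the counter under the steel feed tray, z up. Tray open on top: inside x -150 to +150, y -70 to +52 mm (the board's side closes it at +y), floor 8 mm above the counter, three walls 70 mm high. Cream housing at x -95 to +95, y -90 to -260, 130 mm high, the run handle on top.
- tray (a point): Point on the tray's inner floor, at its middle; same axes as the mill.
- gauge (a point): Middle of the green band of the travel gauge: an upright strip 22 mm wide beside the handle's pad, at mill x +55, y -223 to -245 mm. By height above the counter: red 128 to 165, green 165 to 182, white 182 to 208 mm. The height of the middle of the pad's top face is read against it.
- pad_top (a point): Middle of the top face of the run handle's orange pad, 50 (mill x) x 70 (y) x 14 mm; moves with the handle. Released: at mill x +47, y -170, 199 mm above the counter, its face rising 13 degrees towards +x; half travel: level, 174 mm high; stop: 147 mm. The handle's pivot lies 120 mm from the pad towards mill -x, 140 mm high. Press it from above with closed fingers.
- run_lever (a joint): Angle of the run handle in rad: 0 released (up), grows as it is pressed down, 0.45 at its stop; green band 0.15 to 0.30, middle 0.225. A spring returns it: at the pad about 3 N starts it, 8 N holds it at half travel, 12 N at the stop.
- board: Butcher's block 310 x 280 x 50 mm, fixed, against the mill's tray (tray on its -y side), turned with the mill. Origin at the centre of its underside; its top is 50 mm above the counter. Two rims along y at x = +-140 to +-155 mm stand 14 mm above its top; the ends at +-y are open.
- board_edge (a point): Middle of the board's top edge over the tray: 140 mm from the board's centre along its -y. What is pushed past this edge drops into the tray.
- pusher: Blue pusher standing on the board near its +y end, its long side roughly along the board's x. Origin at the centre of its underside, z up. Blue head 220 (x) x 28 (y) x 36 mm (z); on it a dark wooden handle 70 (x) x 22 (y) mm up to 102 mm above the underside. About 0.25 kg; stands by itself.
- pusher_grip (a point): Middle of the pusher's handle, 85 mm above its underside; grip across its 22 mm (the pusher's y).
- lump1: Brown lump of rock sugar, 26 x 24 x 24 mm, 20 g, on the board between the pusher and the tray; origin at its centre.
- lump2: Brown lump of rock sugar, 26 x 24 x 24 mm, 20 g, on the board between the pusher and the tray; origin at its centre.
- lump3: Brown lump of rock sugar, 26 x 24 x 24 mm, 20 g, on the board between the pusher and the tray; origin at its centre.
- lump4: Brown lump of rock sugar, 26 x 24 x 24 mm, 20 g, on the board between the pusher and the tray; origin at its centre.
- lump5: Brown lump of rock sugar, 26 x 24 x 24 mm, 20 g, on the board between the pusher and the tray; origin at its centre.
- jar_red: Bystander: preserve jar, dark red with a white cap, 68 mm wide, 100 mm high, behind the tray (mill +x side); origin at the centre of its underside.
- jar_green: Bystander: preserve jar, green glass with a brass cap, 68 mm wide, 100 mm high, behind the board; origin at the centre of its underside.
- bottle: Bystander: amber bottle, 64 mm wide, 220 mm high, to the robot's right; origin at the centre of its underside.
- bowl: Bystander: red plastic bowl, 170 mm wide, 70 mm high, to the robot's left; origin at the centre of its underside.
- mug: Bystander: white mug, 80 mm wide, 90 mm high, to the robot's right; origin at the centre of its underside.
- spoon: Bystander: wooden spoon, 240 mm long, lying to the robot's left; origin at its middle, underside.

How it is judged:
By the outcome, as a careful person would: the job done as asked, in the order asked, and still so for the second after the job is handed in, while the arm keeps its last pose, push and grip.
It also fails if it takes over 62 s, if anything falls off the work surface, if the arm or the gripper's body presses on something with over 40 N, if the wrist force passes 120 N, or if a joint passes its speed limit or range.

### The arm

A 6-joint arm with a two-finger parallel gripper is mounted at the origin on the work surface. World frame = base frame: x ahead of the robot, y to its left, z up, the work surface at z = 0. Lengths are in m, angles in rad, forces in N, time in s.
With the tool pointing down it reaches from about 0.275 to 0.85 m from the base axis. Payload 19 kg.
Tool frame: the origin (TCP) lies at the very end of the fingers, on their centre line; the grasp point (between the pads) lies 19 mm behind it; z points along the fingers, y is the line along which they close (so a half turn about z gives the same grasp; the last joint's range is limited). The gripper opens to 85 mm and grips with 20 to 120 N. Pads are 22 mm wide; open, the fingers measure 114 mm over their backs; the gripper's body (76 mm by 85 mm) begins 54 mm behind the grasp point. The pads swing forward as they close: fully open they stand 13 mm farther back than shut.
Start: joints at [1.164, 0.15, 1.437, -0, 1.554, -0.134], TCP at [0.155, 0.554, 0.231] pointing down, gripper open.
Joint ranges: [-2.8, 2.8], [-0.68, 2.1], [0.12, 2.68], [-1.39, 4.53], [0.16, 2.79], [-2.81, 2.81]. Speed limits (rad/s): [1.89, 1.89, 2.22, 3.01, 3.01, 3.01].

### API

Orientations are given as a rotation vector (axis times angle).
In Python, from workcell import r gives the robot as it stands. The module is installed in compiled form; this text tells all that it offers. Calls block until the motion is done:
- r.move_pose(position, orientation): joint-space move of the TCP to a pose.
- r.move_linear(position, rot=None, rate=0.15, force_limit=None): straight line of the TCP; rot=None keeps the orientation; rate is the mean speed in m/s. With force_limit (N) it stops when the force on the tool has changed by that much, and returns True; else False.
- r.set_joints(angles): joint-space move.
- r.set_gripper(opening, effort=None): finger opening in m; effort is the grip in N (None keeps the last); returns when the fingers have stopped.
- r.pause(seconds).
- r.inverse_kinematics(position, orientation): joint angles nearest the present ones, or None.
- r.grab_frame(name): name is "scene" or "top"; returns a dict with "img" (480x640x3 uint8, red, green, blue), "K" (3x3 intrinsics, pixels), "T" (4x4, takes a point from camera to world coordinates). Camera axes: x right, y down, z forward; pixel columns grow to the right and rows downward; lengths in m; the calibration is good to about 2 mm. A picture is of the moment at which its call begins. There is no depth.
A pose or a line that the arm cannot do raises r.IKError and nothing moves.
- r.finish_job(): hands the job in; it is judged then, once.
Readings, each from a call of its own:
- r.current_t(): time.
- r.current_qpos(): joint angles.
- r.current_qd(): joint speeds.
- r.current_joint_torque(): joint torques, N m.
- r.current_position(): TCP position.
- r.current_eef_rot(): TCP orientation.
- r.current_force(): force on the tool from outside, world axes, zero at the start.
- r.current_ft_torque(): the same for the moment, N m.
- r.current_grip_width(): finger opening in m.
- r.current_grasp_force(): force on a finger pad.
Only numpy, scipy, OpenCV 4.12 (cv2) and the standard library are available. Lean on these libraries where they do the work, as an engineer would, in place of code of your own. Each camera call takes 0.05 s, during which the arm holds its last target. There are 200 camera calls.

## Working session

There is one attempt and no reset: what is moved stays moved. The work goes in short steps, each a Python script; the robot and the scene stay as the last script left them, time stands still between calls to the robot, and variables do not carry over. Pictures are saved under pics/ and viewed, at most 10 in all, crops included, and the job is handed in when it is done.

```bash
mkdir -p pics; python3 - <<'E'
from workcell import r
import cv2,numpy as np
for n in("scene","top"):
    f=r.grab_frame(n); cv2.imwrite(f"pics/{n}0.png",f["img"][:,:,::-1]); print(n,f["K"].round(1).tolist(),f["T"].round(3).tolist())
print(r.current_t(),r.current_eef_rot())
E
```

```text
scene [[523.7, 0.0, 321.4], [0.0, 523.7, 246.2], [0.0, 0.0, 1.0]] [[-0.631, 0.486, -0.604, 1.33], [0.775, 0.413, -0.478, 0.628], [0.017, -0.77, -0.637, 0.973], [0.0, 0.0, 0.0, 1.0]]
top [[605.4, 0.0, 317.4], [0.0, 605.4, 235.6], [0.0, 0.0, 1.0]] [[-0.004, -0.994, 0.108, 0.357], [-1.0, 0.006, 0.015, -0.019], [-0.016, -0.108, -0.994, 2.044], [0.0, 0.0, 0.0, 1.0]]
0.1 [-4.27170833e-01 -3.11216612e+00  1.61564623e-03]
```

View pics/scene0.png

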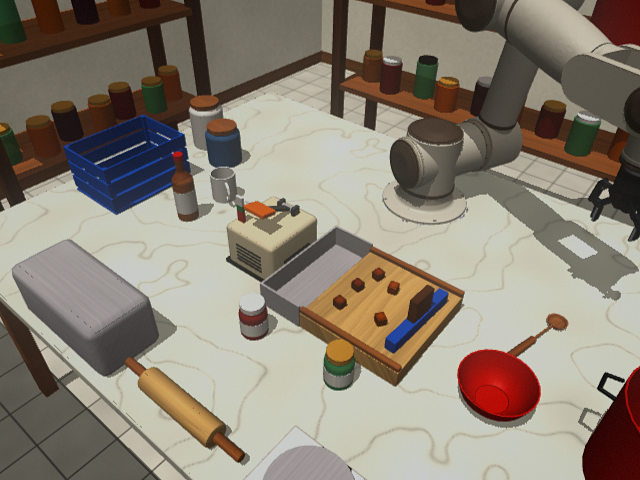

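View pics/top0.png

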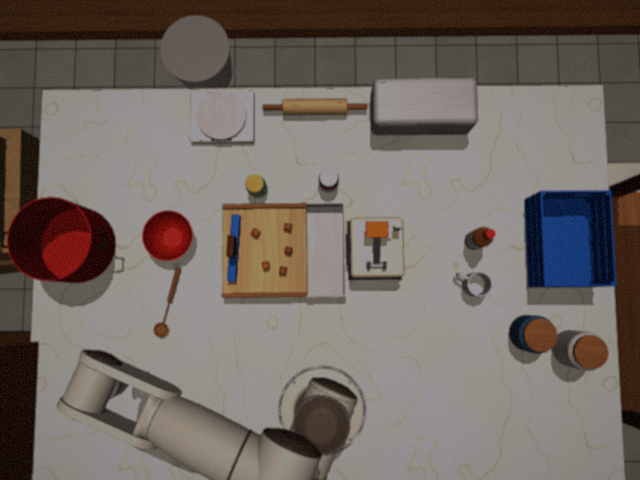

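The scene view shows the board centred near (380,320), with the pusher at (418,318), lumps between (340,302) and (394,288), and the orange pad at (260,209). In the top view the pusher is at (234,248), the lumps span x 255–288 and y 228–271, and the pad is at (377,230).

```bash
cat > h.py <<'E'
from workcell import r
import cv2,numpy as np
def ray(f,p):
    d=f["T"][:3,:3]@np.linalg.solve(f["K"],[p[0],p[1],1.]); return f["T"][:3,3],d/np.linalg.norm(d)
def plane(f,p,z):
    o,d=ray(f,p); return o+d*(z-o[2])/d[2]
def tri(fs,ps):
    A=0;b=0
    for f,p in zip(fs,ps):
        o,d=ray(f,p);M=np.eye(3)-np.outer(d,d);A=A+M;b=b+M@o
    return np.linalg.solve(A,b)
def mask(f,lo,hi,roi):
    h=cv2.cvtColor(f["img"],cv2.COLOR_RGB2HSV);m=cv2.inRange(h,lo,hi);z=np.zeros_like(m);x0,y0,x1,y1=roi;z[y0:y1,x0:x1]=m[y0:y1,x0:x1];return z
def blobs(m,a=8):
    n,_,s,c=cv2.connectedComponentsWithStats(m);return [(c[i].round(1),s[i,4]) for i in range(1,n) if s[i,4]>=a]
E
python3 - <<'E'
from h import *
s=r.grab_frame("scene");t=r.grab_frame("top")
for f,n,px in((s,"scene",[(418,318),(421,300),(340,302),(375,340),(260,209),(330,270),(415,345)]),(t,"top",[(234,240),(231,246),(288,251),(280,240),(377,230),(325,250),(264,207)])):
    h=cv2.cvtColor(f["img"],cv2.COLOR_RGB2HSV); print(n,[h[p[1],p[0]].tolist() for p in px])
S=cv2.resize(s["img"][170:390,220:480],None,fx=3,fy=3,interpolation=2)[:600]
T=cv2.resize(t["img"][165:310,210:420],None,fx=3.8,fy=3.8,interpolation=2)
cv2.imwrite("pics/s1.png",cv2.resize(s["img"][180:390,220:480],None,fx=2.8,fy=2.8,interpolation=2)[:,:,::-1]);cv2.imwrite("pics/t1.png",T[:,:,::-1])
E
```

```text
scene [[11, 109, 47], [10, 133, 67], [9, 191, 91], [18, 149, 193], [10, 210, 198], [6, 16, 158], [18, 146, 199]]
top [[8, 255, 24], [12, 210, 62], [8, 186, 103], [16, 134, 152], [13, 212, 153], [11, 19, 151], [12, 166, 80]]
```

View pics/s1.png

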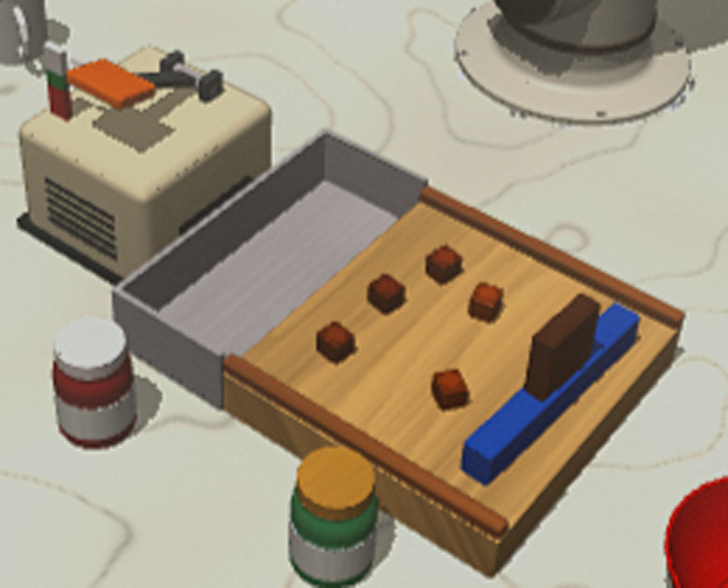

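View pics/t1.png

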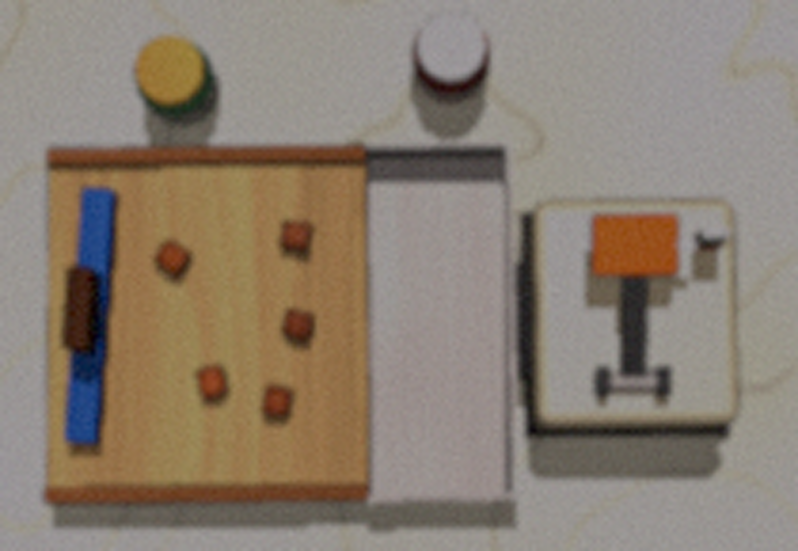

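The crops agree that mill/board yaw is close to 0, with mill +x along world +x. The pusher is turned a few degrees, and all five lumps lie on the board clear of the rims. Next: measure.

```bash
python3 - <<'E'
from h import *
np.set_printoptions(precision=4,suppress=True)
s=r.grab_frame("scene");t=r.grab_frame("top")
# board outline top view: rim tops z=.064
m=mask(t,(6,70,50),(25,255,255),(215,198,309,305)); m=cv2.morphologyEx(m,cv2.MORPH_CLOSE,np.ones((25,25)))
c=max(cv2.findContours(m,0,1)[0],key=cv2.contourArea);bx=cv2.boxPoints(cv2.minAreaRect(c));P=np.array([plane(t,p,.064) for p in bx])
print("board px",bx.tolist(),P[:,:2].tolist(),"ctr",P.mean(0),[np.linalg.norm(P[i]-P[i-1]) for i in range(4)])
# scene corners of board outer rim tops by hand (crop/2.8+offset)
for n,q in dict(tray_robot_rim=(427,183),pus_robot_rim=(684,318),pus_far_rim=(505,527),tray_far_rim=(228,357)).items():
    print(n,plane(s,np.array(q)/2.8+[220,180],.064))
for f,n,ro in((s,"scene",(225,190,300,230)),(t,"top",(355,215,400,245))):
    m=mask(f,(5,170,120),(16,255,255),ro);print("pad",n,blobs(m));c=max(cv2.findContours(m,0,1)[0],key=cv2.contourArea)
    R=cv2.minAreaRect(c);b=cv2.boxPoints(R);Q=np.array([plane(f,p,.199) for p in b]);print(Q.tolist(),Q.mean(0),plane(f,blobs(m)[0][0],.199))
for f,n,ro in((s,"scene",(380,270,460,360)),(t,"top",(220,205,245,290))):
    m=mask(f,(105,120,40),(130,255,255),ro);print("blue",n,blobs(m))
    c=np.vstack([k for k in cv2.findContours(m,0,1)[0]]);b=cv2.boxPoints(cv2.minAreaRect(c))
    print(b.tolist(),[plane(f,p,.086)[:2].tolist() for p in b])
    m=mask(f,(0,60,15),(14,255,75 if n=="scene" else 70),ro);print("handle",n,blobs(m))
for f,n,ro in((s,"scene",(325,260,402,330)),(t,"top",(244,215,300,285))):
    m=mask(f,(0,140,30),(14,255,125),ro)
    print("lumps",n,[(b[0].tolist(),b[1],plane(f,b[0],.064).tolist()) for b in blobs(m)])
E
```

```text
board px [[222.0, 203.0], [306.0, 203.0], [306.0, 297.0], [222.0, 297.0]] [[0.6825821062694406, 0.32683210856953687], [0.6807543337899271, 0.04801349584079924], [0.3711245817146435, 0.048625426673042774], [0.3722572897197408, 0.3227813828659538]] ctr [0.5267 0.1866 0.064 ] [np.float64(0.3103512528496228), np.float64(0.2788246035704429), np.float64(0.3096303567635852), np.float64(0.27415829614198106)]
tray_robot_rim [0.375  0.0503 0.064 ]
pus_robot_rim [0.3821 0.3311 0.064 ]
pus_far_rim [0.6756 0.3319 0.064 ]
tray_far_rim [0.6768 0.0544 0.064 ]
pad scene [(array([258.3, 208.8]), np.int32(284))]
[[0.6087203674970256, -0.20047047353093939, 0.19899999999999995], [0.5625239038142301, -0.22642568571728328, 0.19899999999999995], [0.5609724925962319, -0.13391769182655022, 0.19899999999999995], [0.6057907415596917, -0.1114090617929333, 0.19899999999999995]] [ 0.5845 -0.1681  0.199 ] [ 0.5845 -0.1681  0.199 ]
pad top [(array([376.8, 229.2]), np.int32(309))]
[[0.598428232655058, -0.1407128855731839, 0.19900000000000007], [0.5980383175241141, -0.20506714256182726, 0.19900000000000007], [0.554839
[... 1729 characters left out ...]
6399999999999995]), ([382.4, 312.9], np.int32(8), [0.566796689796068, 0.21234437103850046, 0.06399999999999995]), ([328.0, 327.2], np.int32(26), [0.6845693086692153, 0.1416111898565353, 0.06399999999999995])]
lumps top [([287.6, 226.6], np.int32(56), [0.6023939840779705, 0.10888090983035326, 0.06400000000000006]), ([255.0, 232.7], np.int32(51), [0.5827671177777848, 0.21644352787367932, 0.06400000000000006]), ([288.2, 250.3], np.int32(54), [0.5239599079681373, 0.10680590249519048, 0.06400000000000006]), ([265.3, 265.4], np.int32(35), [0.47471184953854106, 0.1818596301564053, 0.06400000000000006]), ([282.4, 270.3], np.int32(58), [0.45838838853558694, 0.12572627188805963, 0.06400000000000006])]
```

```bash
cat >> h.py <<'E'
from scipy.spatial.transform import Rotation as Ro
def rot(yaw): return (Ro.from_euler('z',yaw)*Ro.from_rotvec([0,np.pi,0])).as_rotvec()
YAW=.007; BC=np.array([.527,.1875])
def B(x,y,z=0): # board frame xy -> world
    c,s=np.cos(YAW),np.sin(YAW); return np.array([BC[0]+c*x-s*y,BC[1]+s*x+c*y,z])
E
python3 - <<'E'
from h import *
t=r.grab_frame("top")
m=mask(t,(0,60,15),(14,255,70),(220,205,245,290)); b=cv2.boxPoints(cv2.minAreaRect(cv2.findNonZero(m)))
print(plane(t,(230.7,246.2),.152),[plane(t,p,.152)[:2].round(3).tolist() for p in b])
print(r.inverse_kinematics([.531,.284,.28],rot(-.058)),r.inverse_kinematics(B(0,-.14,.116),rot(YAW)),r.inverse_kinematics([.577,-.173,.17],rot(YAW)))
E
```

```text
[0.53042079 0.28222002 0.152     ] [[0.439, 0.298], [0.619, 0.288], [0.617, 0.254], [0.437, 0.265]]
[ 3.63243963e-01  1.96892539e-01  1.28618597e+00 -4.44089210e-16
  1.65851415e+00 -1.14955236e+00] [-0.05565607  0.12546059  1.70407828  0.          1.31205379 -1.6334524 ] [-0.41914066  0.23407021  1.46264814  0.          1.44487431 -1.99693699]
```

```bash
python3 - <<'E'
from h import *
p=np.array([.5305,.284]); R=rot(-.058)
r.set_gripper(.085,60)
r.move_pose([*p,.26],R)
r.move_linear([*p,.116],rate=.12,force_limit=8)
print(r.current_position(),r.current_force())
r.set_gripper(0.0,60)
print(r.current_grip_width(),r.current_grasp_force(),r.current_position(),r.current_force(),r.current_t())
r.move_linear([*p,.119],rate=.05)
print(r.current_position(),r.current_force())
f=r.grab_frame("scene");cv2.imwrite("pics/s2.png",cv2.resize(f["img"][180:390,220:480],None,fx=2.8,fy=2.8)[:,:,::-1])
E
```

```text
[0.53084008 0.2841499  0.11677748] [-0.57739822 -0.67141273  0.83264596]
0.021432295752040354 59.54365789890289 [0.53054884 0.28398349 0.11614872] [-0.57737957 -0.45515597  2.15592475] 4.2
[0.53052334 0.28401317 0.11907552] [ 0.19395251  0.19207294 -2.37784518]
```

View pics/s2.png

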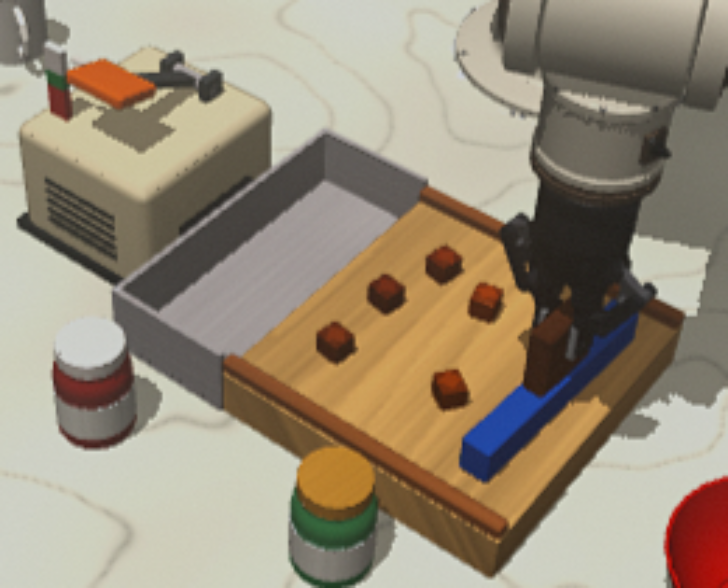

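The pusher is held by its handle and lifted about 2–3 mm; wrist load is 2.4 N, its weight. The lumps haven't moved, so I'll sweep now.

```bash
python3 - <<'E'
from h import *
r.move_linear(B(.003,.09,.118),rot=rot(YAW),rate=.06)
r.move_linear(B(.003,-.147,.118),rate=.08)
r.pause(.3)
print(r.current_position(),r.current_force(),r.current_t())
f=r.grab_frame("scene");cv2.imwrite("pics/s3.png",cv2.resize(f["img"][180:390,220:480],None,fx=2.8,fy=2.8)[:,:,::-1])
E
```

```text
[0.53101055 0.04055652 0.11799689] [-0.23164135 -0.25117082 -1.50344283] 8.1667
```

View pics/s3.png

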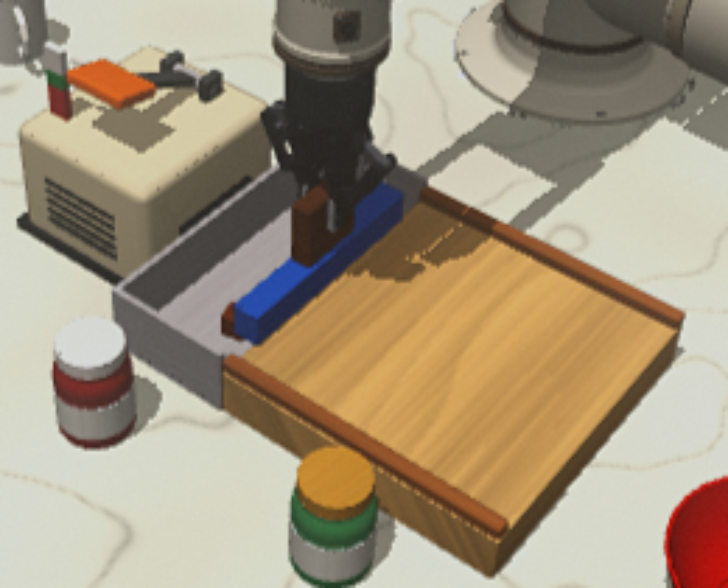

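The board is bare. One lump shows at crop (230,322) beside the pusher head, apparently down in the tray. I'll retreat, stand the pusher up, release it and check.

```bash
python3 - <<'E'
from h import *
r.move_linear(B(.003,.06,.119),rate=.12)
print(r.move_linear(B(.003,.06,.113),rate=.015,force_limit=3.5),r.current_position(),r.current_force())
r.set_gripper(.06)
r.pause(.2)
r.move_linear(B(.003,.06,.26),rate=.15)
print(r.current_t())
r.set_gripper(0,40)
r.move_pose([.577,-.173,.26],rot(YAW))
print(r.current_t(),r.current_force(),r.current_grip_width())
f=r.grab_frame("scene");cv2.imwrite("pics/s4.png",cv2.resize(f["img"][180:390,220:480],None,fx=2.8,fy=2.8)[:,:,::-1])
f=r.grab_frame("top");cv2.imwrite("pics/t4.png",cv2.resize(f["img"][165:310,210:420],None,fx=3.8,fy=3.8)[:,:,::-1])
E
```

```text
True [0.52981263 0.247606   0.11601012] [-0.53289947  2.31756948  4.12420409]
12.175
14.3333 [1.15593306 0.07194572 0.68189879] 0.0001272991830378171
```

View pics/s4.png

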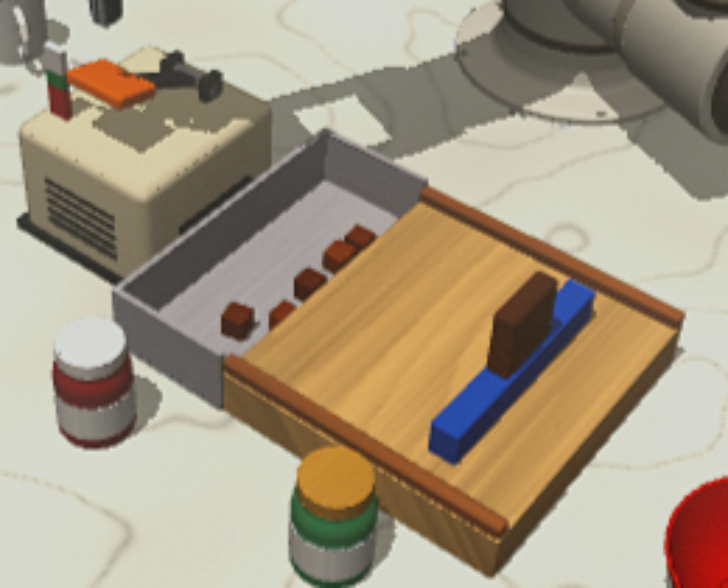

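View pics/t4.png

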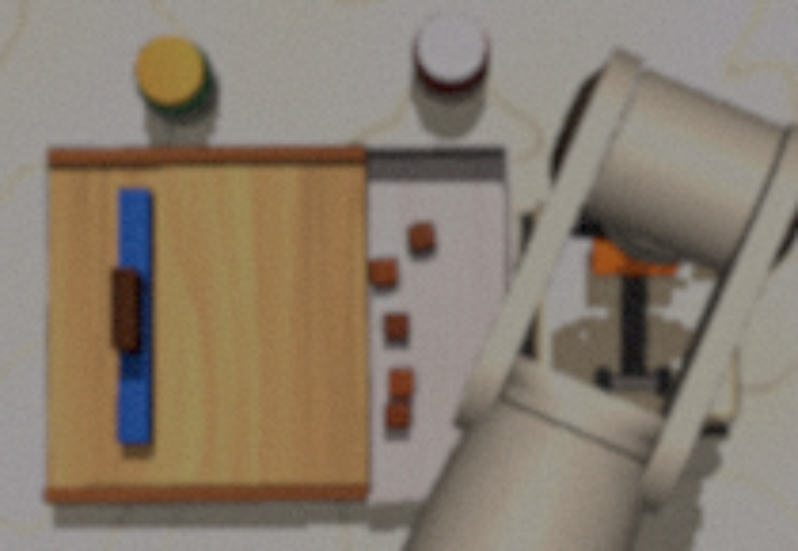

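All five lumps are in the tray: top-crop (421,238), (383,272), (397,327), (401,383), (398,414). The pusher stands free on the board, and the closed fingers are above the pad. Now the press.

```bash
python3 - <<'E'
from h import *
r.move_linear([.577,-.173,.212],rate=.1)
f0=r.current_force()
for z in(.202,.195,.188,.181,.1745):
    r.move_linear([.577,-.173,z],rate=.03); print(z,r.current_position(),r.current_force()-f0)
r.pause(.3);print(r.current_position(),r.current_force()-f0,r.current_t())
f=r.grab_frame("scene");cv2.imwrite("pics/s5.png",cv2.resize(f["img"][180:240,220:320],None,fx=7,fy=7,interpolation=2)[:,:,::-1])
E
```

```text
0.202 [ 0.5769679  -0.17300814  0.20196646] [-0.21543437  1.0226995  -0.7181494 ]
0.195 [ 0.57696923 -0.17300424  0.19499221] [-1.07312639 -0.24950518  1.65027432]
0.188 [ 0.57704024 -0.17302114  0.1881855 ] [-0.05406343 -0.50041206  3.50579375]
0.181 [ 0.57724107 -0.17306003  0.18140264] [1.53377806 0.06875763 4.31216818]
0.1745 [ 0.57749555 -0.17309459  0.17517664] [2.93664851 0.1734439  7.20860932]
[ 0.57746197 -0.17310425  0.17523841] [3.67490718 0.13321704 6.43365146] 17.3667
```

View pics/s5.png

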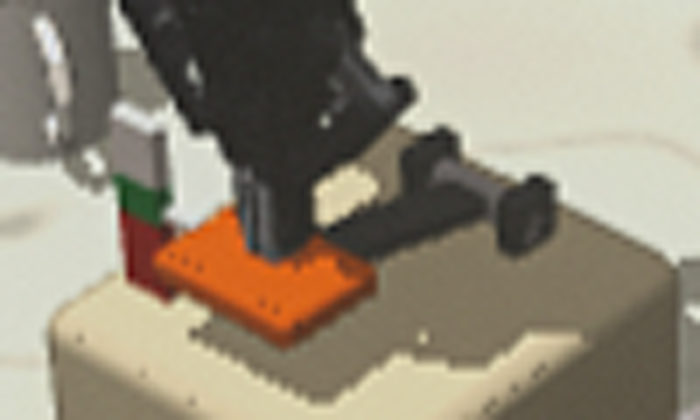

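The pad is depressed and nearly level, with the fingertips near its middle at (275,245). Its top is at 0.175 m, within the green band (0.165–0.182), and about 7 N holds it, as expected at half travel. I'll hold and hand in.

```bash
python3 - <<'E'
from h import *
r.pause(2.8);print(r.current_position(),r.current_force(),r.current_t())
print(r.finish_job())
E
```

```text
[ 0.57744175 -0.17309341  0.17522963] [ 3.82370204 -0.32941942  7.75361298] 20.2167
the job is handed in; nothing more can be done
None
```

The job is handed in at 20.2 s: all five lumps are in the tray, the pusher stands released on the board, and the bare fingers held the run handle in the green band (pad top about 175 mm) for over two seconds and still hold it there.

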